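# Seat a padlock in the cam fixture

## Task

The padlock is to have its number stamped on it. Without grasping or lifting it, push it flat along the bench into the little steel fixture until its bottom is home against the end stop, then push the cam lever round by its black grip until the cam clamps the padlock tight against the fence. Leave the other things on the bench alone.

Things in the scene. Friction and masses are not known exactly. Their poses are not given: they have to be found in the camera images.
- padlock: Brass padlock lying flat. Body 42 mm wide, 34 mm long (bottom to shoulders), 18 mm thick; with the shackle 66 mm long overall, 0.13 to 0.26 kg. Origin: centre of the bottom face, 9 mm above the bench. z runs level from the bottom towards the shackle, y level across the width, x points up. Home: origin at the fixture's x = 0, y = 21 mm, z along the fixture's -x.
- shackle_end (a point): Outermost point of the padlock's shackle, on its middle line, 66 mm from the bottom face. The shackle stands 32 mm out of the middle of the shoulders, is 32 mm wide outside, 6 mm thick (6 to 12 mm above the bench) and has a round end; the shoulders are flat and 5 mm wide beside it.
- fixture: Steel fixture screwed to the bench, immovable: a fence and an end stop at right angles, and a cam clamp facing the fence. Origin at bench level, where the fence's face (y = 0) meets the stop's face (x = 0). x level towards the end stop (the way the padlock is pushed in), y level from the fence to the cam, z up.
- end_stop (a point): Middle of the top edge of the end stop's face: fixture x = 0, y = 26 mm, 14 mm above the bench. The face runs from y = 4 to 48 mm; behind it the bar is 14 mm thick, with 5 mm screw heads on top.
- fence (a point): Middle of the top edge of the fence's face: fixture x = -12 mm, y = 0, 14 mm above the bench. The face runs from the stop back to x = -23 mm and rounds off (8 mm radius) to x = -31 mm; the bar is 14 mm thick, with 5 mm screw heads on top.
- cam_lever (a joint): Cam lever on an upright hinge. 0 = open, grows anticlockwise seen from above to a hard stop at 1.75; starts at 0 to 0.25. Below 0.3 the gap from fence to cam disc is 49 to 51 mm; the disc meets a padlock lying on the fence at about 1.4, draws it towards the end stop and clamps it. Self-locking: stays where left. Turns with 2 N at the grip; 10 N clamps well.
- cam_pivot (a point): The lever's hinge axis at bench level: fixture x = -12 mm, y = 62 mm. An eccentric steel disc turns there (radius 14 mm, 7 mm off centre, 4 to 20 mm above the bench), over a foot 4 mm high (fixture x -30 to 14 mm, y 52 to 96 mm); the nut on top is 36 mm high.
- lever_grip (a point): Middle of the upright black grip at the lever's end, 80 mm from the hinge axis, 44 mm above the bench. Round, 11 to 19 mm thick, 28 to 59 mm above the bench. The flat arm lies 22 to 28 mm above the bench, clear over the padlock, and at joint value q points 130 degrees + q anticlockwise from the fixture's x axis.
- brass_block: Bystander: brass packing block, 24 x 32 x 21 mm. Origin: centre of the underside.
- chuck_key: Bystander: chuck key with a tommy bar, 62 x 62 x 13 mm. Origin: centre of the underside.
- lever_key_1: Bystander: brass lever key, 75 x 26 x 8 mm. Origin: centre of the underside.
- lock_cylinder: Bystander: brass lock cylinder, 17 x 68 x 33 mm. Origin: centre of the underside.
- cam_lock: Bystander: cam lock, 25 x 40 x 26 mm. Origin: centre of the underside.
- key_tag_1: Bystander: yellow key tag, 85 x 24 x 9 mm. Origin: centre of the underside.
- screwdriver_1: Bystander: yellow-handled screwdriver, 29 x 147 x 29 mm. Origin: centre of the underside.
Things that resemble listed ones, but are neither listed nor needed, are in the scene too. Leave any green look-alike of the padlock alone.

How it is judged (in metres and radians):
On the way, in this order (a step that is already met when the one before it is completed fails the run):
1. the padlock lies home against the end stop, between fence and open cam (x of padlock in the frame of fixture above -0.005 m and y of padlock in the frame of fixture between 0.017 and 0.032 m and angle between the z axis of padlock and the x axis of fixture, either way round below 0.15 rad and value of joint cam_lever below 0.8 rad), for 0.1 s.
2. the cam lever is swung round and the padlock is clamped (value of joint cam_lever above 1.25 rad and contact force between padlock and fixture above 8 N), for 0.2 s.
At the end, for the whole second after the job is handed in: The padlock lies flat with its bottom within 3 mm of the end stop and its side within 3 mm of the fence, turned less than 0.06 rad from square, at rest, with the cam lever past 1.25 rad and the fixture gripping the padlock by itself (contact forces of fence, stop and cam on it together above 8 N) (all of step 2 and x of padlock in the frame of fixture above -0.003 m and y of padlock in the frame of fixture between 0.018 and 0.024 m and angle between the z axis of padlock and the x axis of fixture, either way round below 0.06 rad and height (world z) of padlock below 0.012 m and angle between padlock's own x axis and vertical below 0.1 rad and linear speed of padlock below 0.01 m/s); the robot touches nothing.
It fails at once if the padlock is lifted or tipped (height (world z) of padlock above 0.014 m or angle between padlock's own x axis and vertical above 0.25 rad).
It fails at once if a bystander is moved (distance of any of brass_block, chuck_key, lever_key_1, lock_cylinder, cam_lock, key_tag_1, screwdriver_1 from where it was at the start of the episode above 0.015 m).
It also fails if it takes over 58 s, if anything falls off the work surface, if the arm or the gripper's body presses on something with over 40 N, if the wrist force passes 120 N, or if a joint passes its speed limit or range.

## Robot

A 6-joint arm with a two-finger parallel gripper is mounted at the origin on a cart in front of the work surface, level with it; the furniture and walls round the work are solid. World frame = base frame: x ahead of the robot, y to its left, z up, the work surface at z = 0. Lengths are in m, angles in degrees, forces in N, time in s.
With the tool pointing down it reaches from about 0.375 to 0.75 m from the base axis. Payload 9 kg.
Tool frame: the origin (TCP) lies where the fingers leave the gripper's body, on its centre line; the fingertips stand 73 mm ahead of it and the grasp point (between the pads) lies 54 mm ahead of it (robot.tip_reach is the distance from the TCP to the fingertips, in m); z points along the fingers, y is the line along which they close (so a half turn about z gives the same grasp; the last joint's range is limited). The gripper opens to 85 mm and grips with 20 to 120 N. Pads are 22 mm wide; open, the fingers measure 114 mm over their backs; the gripper's body (76 mm by 85 mm) begins 54 mm behind the grasp point. The pads swing forward as they close: fully open they stand 13 mm farther back than shut.
Start: joints at [61.667, 5.964, 5.575, 89.605, 0, 77.527], TCP at [0.164, 0.577, 0.304] pointing down, gripper open.
Joint ranges: [-171.21, 171.21], [-48.23, 106.86], [-62.78, 66.21], [-105.2, 120.99], [-86.42, 89.51], [-180, 180]. Speed limits (degrees/s): [127.2, 127.2, 147.25, 180, 180, 180].

## Interface

Orientations are given as [roll, pitch, yaw] about the fixed x, y, z axes, in that order (R = Rz(yaw) Ry(pitch) Rx(roll)).
In Python, from plant import robot gives the robot as it stands. Calls block until the motion is done:
- robot.move_pose(position, orientation): joint-space move of the TCP to a pose.
- robot.line_to(position, vel=0.15, rotation=None, guard=None): straight line of the TCP; rotation=None keeps the orientation; vel is the mean speed in m/s. With guard (N) it stops when the force on the tool has changed by that much, and returns True; else False.
- robot.goto_joints(angles): joint-space move.
- robot.set_gripper(opening): finger opening in m; the grip force is fixed at half the most; returns when the fingers have stopped.
- robot.pause(seconds).
- robot.ik(position, orientation): joint angles nearest the present ones, or None.
- robot.observe(): the state.
- robot.grab_frame(name): name is "side" or "top"; returns the picture (384x512x3 uint8, blue, green, red); there is no depth.
- robot.get_calibration(name): a dict with "vertical_fov" (degrees; the focal length in pixels is half the picture's height over the tangent of half this angle, whatever the lens; pixels are square), "cx", "cy" (the principal point, pixels), "rvec" (rotation vector, rad) and "tvec" (3), from world to camera coordinates, as OpenCV has them. Camera axes: x right, y down, z forward; pixel columns grow to the right and rows downward; lengths in m; the calibration is good to about 2 mm. A picture is of the moment at which its call begins. get_calibration takes no time and is no camera call.
A pose or a line that the arm cannot do raises robot.IKError and nothing moves.
- robot.job_done(): hands the job in; it is judged then, once.
The state is a dict: "time": time; "q": joint angles; "qvel": joint speeds; "joint_torque": joint torques, N m; "tool_pos": TCP position; "tcp_rot": TCP orientation; "ft_force": force on the tool from outside, world axes, zero at the start; "torque": the same for the moment, N m; "gripper_width": finger opening in m; "gripper_force": force on a finger pad.
Only numpy, scipy, OpenCV 4.12 (cv2) and the standard library are available. Lean on these libraries where they do the work, as an engineer would, in place of code of your own. Each camera call takes 0.05 s, during which the arm holds its last target. There are 200 camera calls.

## Working session

There is one attempt and no reset: what is moved stays moved. The work goes in short steps, each a Python script; the robot and the scene stay as the last script left them, time stands still between calls to the robot, and variables do not carry over. Pictures are saved under pics/ and viewed, at most 10 in all, crops included, and the job is handed in when it is done.

```bash
ls; mkdir -p pics; python3 - <<'E'
from plant import robot
import cv2
for n in("top","side"):
    cv2.imwrite(f"pics/{n}0.png",cv2.resize(robot.grab_frame(n),None,fx=1.5,fy=1.5,interpolation=cv2.INTER_CUBIC)); c=robot.get_calibration(n);print(n,c)
    R=cv2.Rodrigues(c['rvec'])[0] if not hasattr(c['rvec'],'x') else 0
    print(-R.T@c['tvec'])
print(robot.observe())
E
```

```text
pics
top {'vertical_fov': 49.980925000524685, 'cx': 256.61985210765425, 'cy': 198.47959737358582, 'rvec': array([ 2.22182453, -2.1553285 ,  0.06844424]), 'tvec': array([0.28793066, 0.48951456, 0.95337053])}
[0.41923565 0.30094134 0.98240508]
side {'vertical_fov': 47.839766963367715, 'cx': 256.4710128399157, 'cy': 191.92017630421608, 'rvec': array([ 2.58963767, -0.5587809 ,  0.12833421]), 'tvec': array([-0.33577413,  0.45556991,  0.88366089])}
[ 0.30621609 -0.16211939  0.99050179]
{'time': 0.1, 'q': array([6.16643480e+01, 5.99527793e+00, 5.52990258e+00, 8.96073915e+01,
       1.37336073e-03, 7.75272703e+01]), 'qvel': array([-0.03904812, -0.04690312,  0.08365914,  0.0156096 , -0.08410348,
       -0.07048603]), 'joint_torque': array([ 5.87774062e-03, -5.58206034e+01,  5.04720604e+01,  1.28607775e-02,
       -3.04522619e-04, -2.89969273e-05]), 'tool_pos': array([0.16386584, 0.57694176, 0.30318374]), 'tcp_rot': array([-1.79929247e+02, -1.70567687e-02,  1.64137066e+02]), 'ft_force': array([0.09150358, 0.61501675, 0.41306938]), 'torque': array([ 0.02176372, -0.06321223, -0.05180178]), 'gripper_force': 0.0, 'gripper_width': 0.08544880983748457}
```

View pics/top0.png

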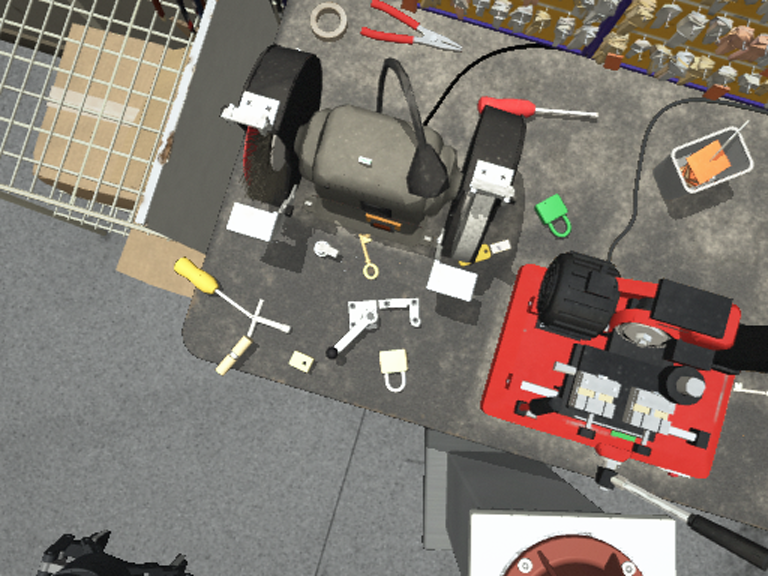

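View pics/side0.png

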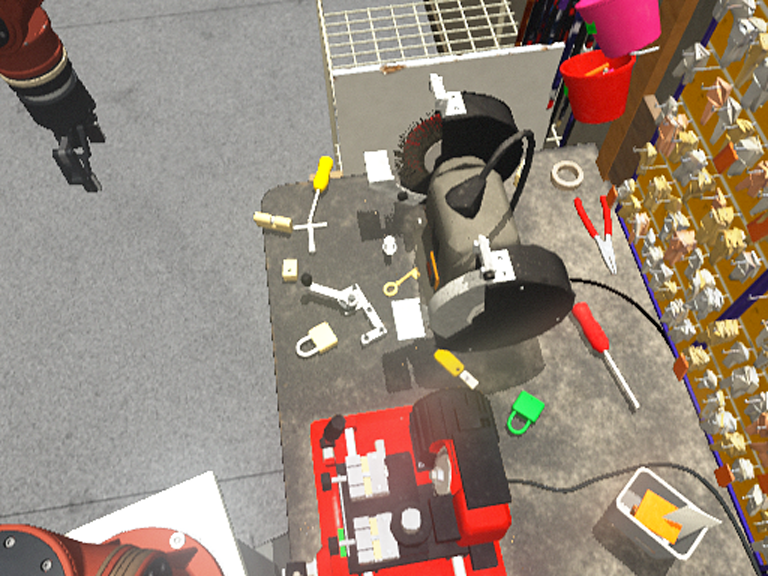

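The top view shows the brass padlock at (393,365), with the fixture and lever at about (375,320). There is a green look-alike at (552,215). The brass one fits the description. I'll take crops to confirm this and to measure.

```bash
python3 - <<'E'
from plant import robot
import cv2
for n,(x,y) in dict(top=(205,190),side=(185,170)).items():
    im=robot.grab_frame(n)[y:y+75,x:x+100]
    cv2.imwrite(f"pics/{n}1.png",cv2.resize(im,None,fx=8,fy=8,interpolation=cv2.INTER_CUBIC))
E
```

```text
(no output)
```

View pics/top1.png

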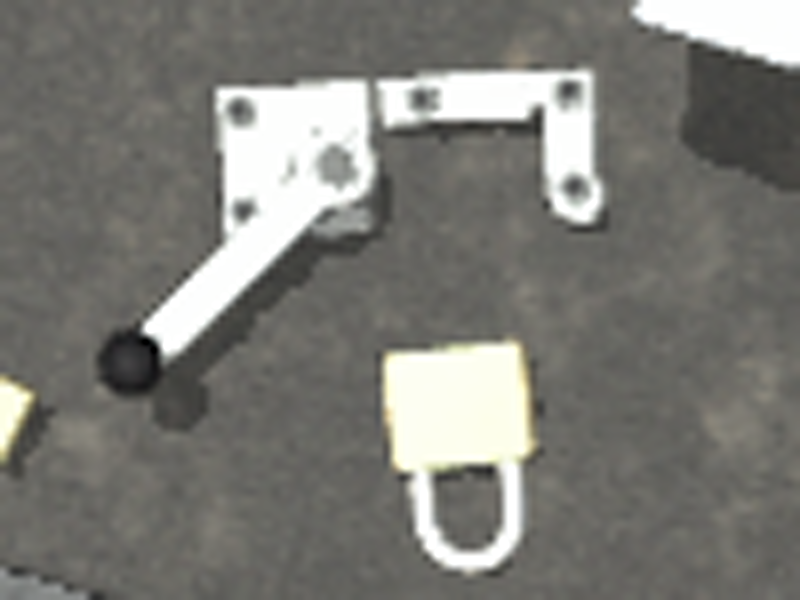

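View pics/side1.png

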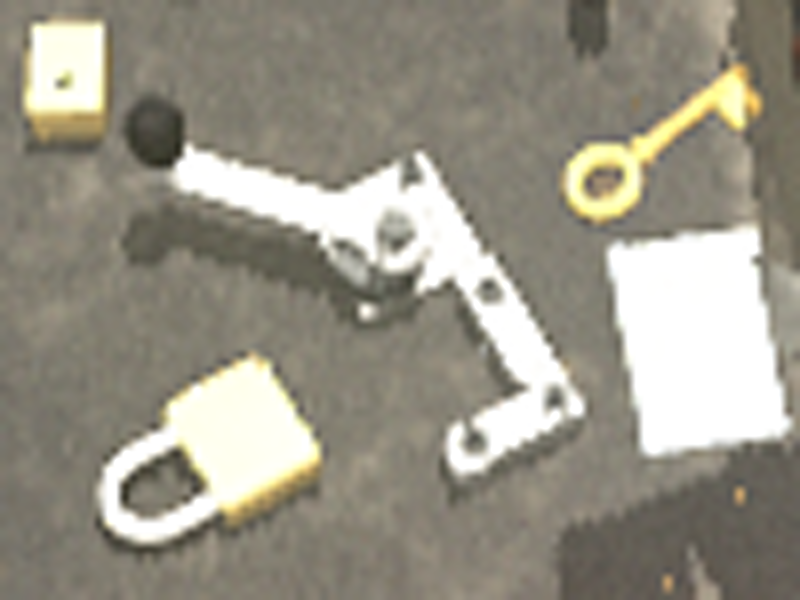

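Both crops show the brass padlock: body plus U shackle, already pointing at the fixture mouth. The bottom edge in the top crop runs (385,353)-(521,342). The nut is at (335,163), the grip at (130,360), and the fence and stop meet at the outer corner (592,72). I'll triangulate these.

```bash
cat > h.py <<'E'
from plant import robot
import cv2, numpy as np
def cam(n):
    c=robot.get_calibration(n); R=cv2.Rodrigues(np.array(c['rvec']))[0]
    f=192/np.tan(np.radians(c['vertical_fov'])/2)
    K=np.array([[f,0,c['cx']],[0,f,c['cy']],[0,0,1]]); return K,R,np.array(c['tvec'])
C={n:cam(n) for n in("top","side")}
O=dict(top=(205,190),side=(185,170))
def full(n,u,off=None,s=8): return (np.array(u,float)+.5)/s-.5+np.array(off or O[n])
def ray(n,px):
    K,R,t=C[n]; return -R.T@t, R.T@np.linalg.inv(K)@np.r_[px,1]
def atz(n,px,z):
    o,d=ray(n,px); return o+d*(z-o[2])/d[2]
def tri(a,b):
    P=[C[n][0]@np.c_[C[n][1],C[n][2]] for n in("top","side")]
    X=cv2.triangulatePoints(P[0],P[1],a.reshape(2,1),b.reshape(2,1)).ravel(); return X[:3]/X[3]
E
python3 - <<'E'
from h import *
np.set_printoptions(precision=4,suppress=True)
pts=dict(nut=((335,163),(396,230),.036),grip=((130,360),(157,132),.059),corner=((592,72),(583,408),.014),
s1=((424,98),(488,290),.019),s2=((568,92),(553,398),.019),s3=((575,187),(473,440),.019),
pbc=((385,353),(258,357),.018),pbf=((521,342),(320,447),.018),psc=((397,470),(165,408),.018),psf=((533,452),(228,500),.018),she=((470,568),(110,520),.009))
for k,(a,b,z) in pts.items():
    a=full("top",a);b=full("side",b); print(k,tri(a,b),atz("top",a,z),atz("side",b,z))
E
```

```text
nut [0.4527 0.3253 0.0304] [0.4522 0.3252 0.036 ] [0.4522 0.3223 0.036 ]
grip [0.3952 0.381  0.0452] [0.3946 0.3801 0.059 ] [0.3947 0.3729 0.059 ]
corner [0.4828 0.2509 0.017 ] [0.482 0.251 0.014] [0.4842 0.252  0.014 ]
s1 [0.4729 0.3002 0.0174] [0.4726 0.3002 0.019 ] [0.4729 0.2993 0.019 ]
s2 [0.4762 0.2579 0.0166] [0.4756 0.2581 0.019 ] [0.4763 0.2568 0.019 ]
s3 [0.4482 0.2551 0.0165] [0.4479 0.2553 0.019 ] [0.4481 0.254  0.019 ]
pbc [0.3983 0.3092 0.0159] [0.3978 0.3093 0.018 ] [0.3986 0.3081 0.018 ]
pbf [0.4032 0.2697 0.023 ] [0.4022 0.2698 0.018 ] [0.4046 0.2717 0.018 ]
psc [0.365  0.3045 0.017 ] [0.364  0.3048 0.018 ] [0.3659 0.3038 0.018 ]
psf [0.3714 0.2653 0.0222] [0.3704 0.2654 0.018 ] [0.3724 0.267  0.018 ]
she [0.3365 0.2821 0.0046] [0.3356 0.2826 0.009 ] [0.3376 0.2798 0.009 ]
```

The triangulated heights and sizes fit: body 33 mm long, about 40 mm wide. I get fixture origin ≈ (0.4688, 0.2642) with yaw ≈ 4.5°, and the padlock at fixture (-66, 31) mm, turned about 2.5° from square. I'll push with both fingers on the shoulders, straddling the shackle loosely.

```bash
cat >> h.py <<'E'
FO=np.array([.4688,.2642]); FY=4.5
def fw(x,y): a=np.radians(FY); return FO+np.array([np.cos(a)*x-np.sin(a)*y,np.sin(a)*x+np.cos(a)*y])/1000
def tofix(p): a=np.radians(FY); d=(np.array(p)[:2]-FO)*1000; return np.array([np.cos(a)*d[0]+np.sin(a)*d[1],-np.sin(a)*d[0]+np.cos(a)*d[1]])
E
python3 - <<'E'
from h import *
np.set_printoptions(precision=4,suppress=True)
b=np.array([.4007,.2895]); d=np.radians(7); p=b-np.array([np.cos(d),np.sin(d)])*.050
print(p,robot.tip_reach)
for y in(7,-173): print(y,robot.ik([*p,.2],[180,0,y]))
E
```

```text
[0.3511 0.2834] 0.0726
7 [  22.2196  -20.5901  -29.7243   80.8658    0.     -164.7804]
-173 [ 22.2196 -20.5901 -29.7243  80.8658   0.      15.2196]
```

```bash
python3 - <<'E'
from h import *
np.set_printoptions(precision=4,suppress=True)
p=np.array([.3511,.2834]); o=[180,0,-173]
robot.set_gripper(.046)
robot.move_pose([*p,.2],o)
robot.line_to([*p,.10],vel=.15)
g=robot.line_to([*p,.058],vel=.02,guard=4)
s=robot.observe(); print(g,s['tool_pos'],s['ft_force'],s['time'],s['gripper_width'])
z=s['tool_pos'][2]+.004
robot.line_to([*p,z],vel=.03)
im=robot.grab_frame("top"); im2=robot.grab_frame("side")
a=cv2.resize(im[190:265,205:305],None,fx=4,fy=4,interpolation=3);b=cv2.resize(im2[170:245,185:285],None,fx=4,fy=4,interpolation=3)
cv2.imwrite("pics/c.png",np.hstack([a,b])); print(robot.observe()['tool_pos'])
E
```

```text
True [0.351  0.2834 0.0703] [-1.4415 -0.9421  7.0404] 4.2333 0.04553960363431587
[0.351  0.2834 0.0741]
```

View pics/c.png

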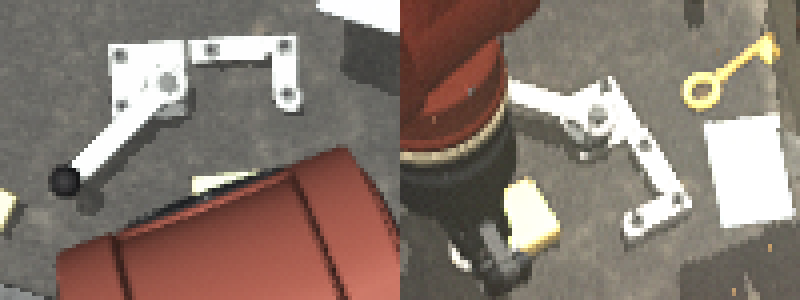

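The padlock is still in place with the fingers straddling its shackle. Contact at TCP z = 0.070 matches the bench (finger reach about 70 mm), so I can push.

```bash
python3 - <<'E'
from h import *
np.set_printoptions(precision=4,suppress=True)
z=.0741
def rep(t):
    s=robot.observe(); print(t,tofix(s['tool_pos']),s['tool_pos'][2],s['ft_force'],round(s['time'],2),s['gripper_width'])
robot.set_gripper(.037); rep("closed")
R=[180,0,FY-180]
print(robot.line_to([*fw(-80,23),z],vel=.03,rotation=R,guard=12)); rep("A")
print(robot.line_to([*fw(-56,23),z],vel=.03,guard=12)); rep("B")
print(robot.line_to([*fw(-36,23),z],vel=.015,guard=12)); rep("C")
E
```

```text
closed [-115.8952   28.3592] 0.07416727201586515 [ 0.0987 -0.5994 -0.4946] 4.89 0.03692783017180826
False
A [-79.9574  23.0202] 0.07411793568514755 [-0.4717  0.405   0.3886] 6.25 0.03689037317806986
False
B [-55.9314  22.9893] 0.07413229871161486 [-0.146  -0.5306  0.4322] 7.2 0.03714145127563626
True
C [-45.146   22.9072] 0.07345820289569166 [-0.2313  0.9145 -0.1171] 8.03 0.03705924936083361
```

It stopped at tool x = -45.1, and home predicts -45. I'll back off and look.

```bash
python3 - <<'E'
from h import *
robot.set_gripper(.046)
p=robot.observe()['tool_pos']
robot.line_to([*fw(-52,23),p[2]],vel=.05)
robot.line_to([*fw(-52,23),.15],vel=.15)
robot.line_to([*fw(-63,123),.20],vel=.2)
im=robot.grab_frame("top"); im2=robot.grab_frame("side")
f=lambda i,x,y:cv2.resize(i[y:y+65,x:x+50],None,fx=8,fy=8,interpolation=2)
cv2.imwrite("pics/d.png",np.hstack([f(im,240,190),f(im2,205,175)])); print(robot.observe()['time'])
E
```

```text
10.0333
```

View pics/d.png

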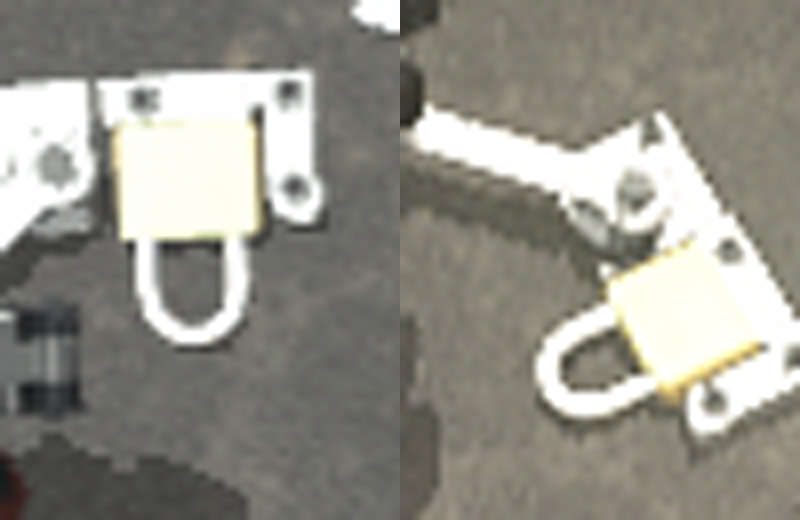

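The padlock is home: its bottom is against the stop and it sits about 1-2 mm off the fence, with the cam still open. Next I'll swing the lever with the fingers straddling the grip loosely, the tool turning with the arm.

```bash
cat > lev.py <<'E'
from h import *
np.set_printoptions(precision=3,suppress=True)
def at(A,z=.105): a=np.radians(A); return [*fw(-12+80*np.cos(a),62+80*np.sin(a)),z],[180,0,A+FY-360]
def tang(A):
    a=np.radians(A+FY); f=robot.observe()['ft_force']; return f@np.array([np.sin(a),-np.cos(a),0]),f
def sweep(A,end,step,vel,stop,guard=14):
    while A<end:
        A+=step; p,r=at(A); g=robot.line_to(p,vel=vel,rotation=r,guard=guard); t,f=tang(A)
        print(round(A,1),g,round(t,1),f,end=' | ')
        if g or t>stop: break
    return A
E
python3 - <<'E'
from lev import *
A=131.5
robot.set_gripper(.040)
p,r=at(A,.2); robot.move_pose(p,r)
p,r=at(A,.125); robot.line_to(p,vel=.1)
p,r=at(A); print(robot.line_to(p,vel=.05,guard=4),robot.observe()['tool_pos'])
robot.set_gripper(.026); print(tang(A))
A=sweep(A,200,6,.05,9); print(A,robot.observe()['time'])
E
```

```text
False [0.394 0.381 0.105]
(np.float64(0.2956947856768163), array([ 0.006,  0.405, -0.454]))
137.5 False -0.9 [-0.52  -0.687 -0.068] | 143.5 False 0.5 [0.266 0.37  0.455] | 149.5 False 0.1 [ 0.207  0.043 -0.151] | 155.5 False 0.2 [-0.623  0.47   0.351] | 161.5 False -0.8 [ 0.511 -0.992  0.772] | 167.5 False 0.6 [0.36  0.58  0.083] | 173.5 False 0.6 [-0.369  0.655  0.552] | 179.5 False -0.0 [-0.268 -0.032  0.723] | 185.5 False -0.3 [ 0.417 -0.223  0.22 ] | 191.5 False 0.1 [-1.664 -0.382  0.129] | 197.5 False 0.9 [-0.858  0.641  0.053] | 203.5 False -0.2 [ 0.378 -0.05   1.062] | 203.5 16.6333
```

```bash
python3 - <<'E'
from lev import *
A=sweep(203.5,231,2.5,.03,12,guard=14); s=robot.observe(); print(A,s['time']); d=tofix(s['tool_pos'])-[-12,62]; print(np.degrees(np.arctan2(d[1],d[0]))%360,np.hypot(*d),s['gripper_width'])
im=robot.grab_frame("top"); im2=robot.grab_frame("side")
f=lambda i,x,y:cv2.resize(i[y:y+75,x:x+65],None,fx=6,fy=6,interpolation=2)
cv2.imwrite("pics/e.png",np.hstack([f(im,220,190),f(im2,190,170)]))
E
```

```text
206.0 False 0.6 [0.471 0.993 0.597] | 208.5 False 2.0 [-0.464  2.136  0.214] | 211.0 False 1.5 [-0.862  1.285 -0.184] | 213.5 False 1.7 [-0.369  1.906 -0.461] | 216.0 False 2.0 [-0.665  2.033 -0.373] | 218.5 False 3.0 [-0.629  3.565  1.213] | 221.0 False 3.0 [-1.038  3.214  0.104] | 223.5 False 4.2 [-1.161  4.944 -0.02 ] | 226.0 False 4.3 [-1.78   4.652 -0.034] | 228.5 False 6.3 [-3.18   6.257  0.27 ] | 231.0 False 7.2 [-3.519  7.555  1.736] | 231.0 19.5667
230.47114576536612 79.81481925149205 0.026223839510871344
```

View pics/e.png

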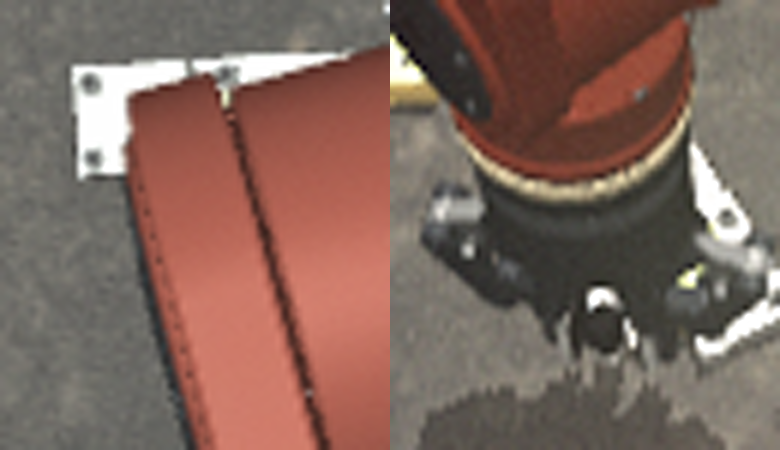

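The grip is between the fingers and the resisting force is climbing as it clamps (7 N so far). I'll keep pushing to about 13 N.

```bash
python3 - <<'E'
from lev import *
A=sweep(231,239,1.5,.02,12,guard=14); s=robot.observe(); d=tofix(s['tool_pos'])-[-12,62]; print(A,s['time'],np.degrees(np.arctan2(d[1],d[0]))%360)
robot.pause(.3)
A0=np.degrees(np.arctan2(d[1],d[0]))%360
robot.set_gripper(.040)
a=np.radians(A0+FY)
p=s['tool_pos'].copy(); print(tang(A0))
robot.line_to([p[0],p[1],.2],vel=.1)
robot.line_to([.36,.43,.25],vel=.2)
im=robot.grab_frame("top"); im2=robot.grab_frame("side")
f=lambda i,x,y:cv2.resize(i[y:y+75,x:x+65],None,fx=6,fy=6,interpolation=2)
cv2.imwrite("pics/f.png",np.hstack([f(im,220,190),f(im2,190,170)])); print(robot.observe()['time'])
E
```

```text
232.5 False 7.3 [-3.65   7.831  1.293] | 234.0 False 13.2 [-7.828 12.473  1.758] | 234.0 20.1833 232.76051781091502
(np.float64(0.17750994199405748), array([0.234, 0.692, 0.778]))
23.05
```

View pics/f.png

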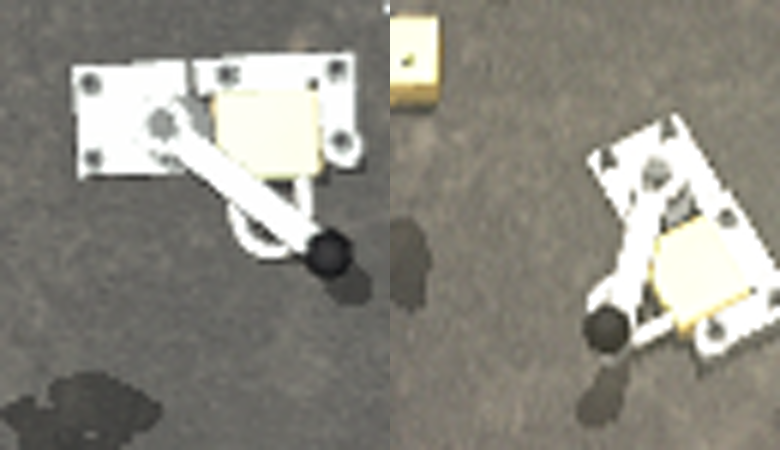

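The padlock sits against the fence and stop, the lever is at about 1.65 rad, and the arm is clear, so I'm handing it in.

```bash
python3 -c "
from plant import robot
print(robot.job_done())"
```

```text
the job is handed in; nothing more can be done
None
```

I pushed the padlock home against the end stop and clamped it to the fence with the cam lever (about 13 N at the grip, lever near 1.65 rad), then handed the job in at about 23 s; the hand-in gave no verdict.

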